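# Fetch the sprinkles from behind the shakers

## Robot

A 6-joint arm with a two-finger parallel gripper is mounted at the origin on the work surface. World frame = base frame: x ahead of the robot, y to its left, z up, the work surface at z = 0. Lengths are in mm, angles in rad, forces in N, time in s.
With the tool pointing down it reaches from about 350 to 875 mm from the base axis. Payload 4.2 kg.
Tool frame: the origin (TCP) lies between the finger pads; the fingertips stand 19 mm ahead of it and the grasp point (between the pads) is the TCP; z points along the fingers, y is the line along which they close (so a half turn about z gives the same grasp; the last joint's range is limited). The gripper opens to 85 mm and grips with 20 to 120 N. Pads are 22 mm wide; open, the fingers measure 114 mm over their backs; the gripper's body (76 mm by 85 mm) begins 54 mm behind the grasp point. The pads swing forward as they close: fully open they stand 13 mm farther back than shut.
Start: joints at [1.598, 0.385, 0.008, 0, -1.194, -0.259], TCP at [143.55, 608.27, 229.312] pointing down, gripper open.
Joint ranges: [-3.14, 3.14], [-1.21, 2.06], [-1.07, 1.41], [-3.16, 2.05], [-2.99, -0.16], [-3.1, 3.1]. Speed limits (rad/s): [2.79, 2.79, 3.14, 3.14, 3.14, 3.14].

## Interface

Orientations are given as a unit quaternion [w, x, y, z].
In Python, from cell import robot, cams gives the robot as it stands.
- The arm moves only by the tool send_rows, never from a script. Its argument "moves" is a list of rows, each a list of 2 entries, a list of its own where there are three numbers: the shift along the tool's x, y, z in units of 25 mm (1.0 is 25 mm), then the turn about the tool's z in units of 6 degrees (1.0 is 6 degrees). In form: [[[tx, ty, tz], yaw], ...]. A call has 1 to 8 rows; each row shifts and turns the commanded pose from where the row before left it, along the tool's axes as they then stand; what a row does not reach is not made up. A row lasts 1/12 s, in which the tool goes at most 41.7 mm and 7.16 degrees, less where a joint would pass 70% of its speed; a pose out of reach is approached as far as the arm can. A call is refused whole if a number of a shift passes 1 or a number of a turn 1, either way. A call with a gripper value outside its range is refused whole. "fingers" is the opening, from 0 (shut) to 1 (fully open), set as the call begins (left out, the last holds). The fingers move at their own pace and stop on an object; "newtons" is the grip in N (left out, the last holds). Time passes only in rows, so rows that do not move let the fingers close. It gives the time, the measured TCP pose, the force, the opening and the grip force at its end, in the units of the state.
- robot.get_obs(): the state, without advancing time (a new reading comes with each control period).
- cams.read_camera(name): name is "scene" or "top" or "wrist"; returns a dict with "frame" (480x640x3 uint8, red, green, blue), "K" (3x3 intrinsics, pixels), "rvec" (rotation vector, rad) and "tvec" (3), from world to camera coordinates, as OpenCV has them. Camera axes: x right, y down, z forward; pixel columns grow to the right and rows downward; lengths in mm; the calibration is good to about 2 mm. A picture is of the moment at which its call begins. There is no depth.
- robot.finish_job(): hands the job in; it is judged then, once.
Trained networks look in the newest picture that a camera, given by its name, has taken for a name from the list of things; names that differ only in an ending like _2 or _b are one class to them, and where a whole thing is asked for, a point or a joint stands for the part that bears it (a point fixed in the world has none). Each returns a list of dicts, best first, with "conf" (0 to 1); they miss things now and then, are a little off and sometimes report something else, mostly with a low value. They report only what shows in the picture. A call takes as long as a camera call.
- cams.search_frame(camera, query): "extent" ([left, top, width, height] in pixels, round what is visible of it).
- cams.tip_of(camera, query): "position" ([column, row] in pixels: a listed point, or the origin of a listed thing).
The state is a dict: "clock": time; "q": joint angles; "dq": joint speeds; "joint_torque": joint torques, N m; "eef_pos": TCP position; "orientation": TCP orientation; "ft_force": force on the tool from outside, world axes, zero at the start; "wrist_torque": the same for the moment, N m; "width": opening from 0.0 (shut) to 1.0 (fully open); "finger_force": force on a finger pad.
Only numpy, scipy, OpenCV 4.12 (cv2) and the standard library are available. Lean on these libraries where they do the work, as an engineer would, in place of code of your own. Each camera call takes 0.05 s, during which the arm holds its last target. There are 200 camera calls.

## Task

We need the pink sprinkles: leaving the pink tub where it is for now, first clear all three tall shakers out of its way, standing them upright in the red side tray; then stand the pink tub in the middle of the round pad on the decorating board while the shakers wait in the tray. Finally put each shaker back upright in the middle of the coaster of its own colour, with nothing knocked over and the mint tub left alone.

Things in the scene. Friction and masses are not known exactly. Their poses are not given: they have to be found in the camera images.
- cocoa_shaker: Tall round dark brown shaker: plain steel cylinder 52 mm in diameter with a dark brown band and a dark brown domed lid, 130 mm high in all (full 52 mm diameter up to 112 mm), 0.15 to 0.3 kg. Origin: centre of its underside, z up. Starts upright on the dark brown coaster.
- yellow_shaker: Tall round yellow shaker: plain steel cylinder 52 mm in diameter with a yellow band and a yellow domed lid, 130 mm high in all (full 52 mm diameter up to 112 mm), 0.15 to 0.3 kg. Origin: centre of its underside, z up. Starts upright on the yellow coaster.
- blue_shaker: Tall round blue shaker: plain steel cylinder 52 mm in diameter with a blue band and a blue domed lid, 130 mm high in all (full 52 mm diameter up to 112 mm), 0.15 to 0.3 kg. Origin: centre of its underside, z up. Starts upright on the blue coaster.
- pink_tub: Low round tub of sprinkles, white with a pink band and a flat pink lid with coloured flecks, 48 mm in diameter, 48 mm high, about 0.12 kg. Origin: centre of its underside. It starts hemmed in between the three tall shakers (centres about 60 mm from it, on three sides at right angles, in any order of colour) on the floor of the station, 4 mm above the table.
- mint_tub: The same tub in mint green, standing at the open fourth side of the pink tub, about 80 mm from it centre to centre. Not needed: leave it alone. Origin: centre of its underside.
- cocoa_coaster: Flat round dark brown coaster, 68 mm in diameter, 3 mm thick, fixed, lying in the grey topping station (240 by 220 mm, steel rim 10 mm high), its underside 4 mm above the table. Origin: centre of its underside. Home of the dark brown shaker.
- yellow_coaster: Flat round yellow coaster, 68 mm in diameter, 3 mm thick, fixed, lying in the grey topping station (240 by 220 mm, steel rim 10 mm high), its underside 4 mm above the table. Origin: centre of its underside. Home of the yellow shaker.
- blue_coaster: Flat round blue coaster, 68 mm in diameter, 3 mm thick, fixed, lying in the grey topping station (240 by 220 mm, steel rim 10 mm high), its underside 4 mm above the table. Origin: centre of its underside. Home of the blue shaker.
- side_tray: Empty red tray, 270 mm (its x) by 120 mm (its y), floor 4 mm thick, rim 12 mm high and 5 mm thick, fixed flat on the table. Origin: centre of its underside. It lies to the left or the right of the station and has room for three shakers in a row along its x (for instance at -80, 0 and +80 mm).
- board: Wooden board, 220 mm (its x, -60 to +160) by 160 mm (y), top 12 mm above its underside, fixed flat on the table, on the other side of the station from the red tray. Origin: at underside level, below the centre of the round white pad with pink ring (72 mm wide, flush with the top) where the tub is to stand. A 35 mm high doughnut on paper is fixed on it, centred 105 mm from the pad along +x.

How it is judged:
By the outcome, as a careful person would: the job done as asked, in the order asked, and still so for the second after the job is handed in, with the robot touching nothing.
It also fails if it takes over 144 s, if anything falls off the work surface, if the arm or the gripper's body presses on something with over 40 N, if the wrist force passes 120 N, or if a joint passes its speed limit or range.

## Working session

There is one attempt and no reset: what is moved stays moved. The work goes in short steps, Python scripts to look and compute and a tool call to move; the robot and the scene stay as the last step left them, time stands still between calls to the robot, and variables do not carry over. Pictures are saved under pics/ and viewed, at most 14 in all, crops included, and the job is handed in when it is done.

Besides the shell and the picture viewer there is one more tool, called after "Call:" as name(argument=value, ...) on one line, values as JSON. send_rows: Moves the arm, as the interface text tells. Its arguments: {"type":"object","properties":{"moves":{"type":"array"},"fingers":{"type":"number"},"newtons":{"type":"number"}},"required":["moves"]}

```bash
ls; mkdir -p pics
cat > h.py <<'E'
import numpy as np, cv2
from cell import robot, cams
from scipy.spatial.transform import Rotation as R
def cam(n):
    c=cams.read_camera(n); return c
def ray(c,uv,z):
    Rm=cv2.Rodrigues(np.array(c["rvec"],float))[0]; t=np.array(c["tvec"],float).ravel()
    K=np.array(c["K"],float); d=Rm.T@np.linalg.inv(K)@np.array([uv[0],uv[1],1.]); o=-Rm.T@t
    return o+d*(z-o[2])/d[2]
def proj(c,p):
    return cv2.projectPoints(np.array(p,float).reshape(-1,3),np.array(c["rvec"],float),np.array(c["tvec"],float),np.array(c["K"],float),None)[0].reshape(-1,2)
def save(c,n,box=None,s=1):
    f=c["frame"][:,:,::-1]
    if box: f=f[box[1]:box[3],box[0]:box[2]]
    cv2.imwrite("pics/"+n,cv2.resize(f,None,fx=s,fy=s))
E
python3 - <<'E'
from h import *
o=robot.get_obs(); print(o)
Z=dict(cocoa_shaker=7,yellow_shaker=7,blue_shaker=7,pink_tub=4,mint_tub=4,cocoa_coaster=4,yellow_coaster=4,blue_coaster=4,side_tray=0,board=0)
for n in("top","scene"):
    c=cam(n); save(c,n+"1.png")
    Rm=cv2.Rodrigues(np.array(c["rvec"],float))[0]; print(n,(-Rm.T@np.array(c["tvec"],float).ravel()).round())
    for q in Z:
        t=cams.tip_of(n,q)[:2]; e=cams.search_frame(n,q)[:1]
        print(q,[(np.round(a["position"]).tolist(),round(a["conf"],2),ray(c,a["position"],Z[q]).round(1)[:2].tolist()) for a in t],[(np.round(a["extent"]).tolist(),round(a["conf"],2)) for a in e])
E
```

```text
pics
{'clock': 0.0, 'q': array([ 1.59760469e+00,  3.85498879e-01,  6.61004648e-03, -5.23457350e-04,
       -1.19398487e+00, -2.58598820e-01]), 'dq': array([-3.35407914e-04,  7.79048264e-04,  1.19478492e-03,  2.04585387e-03,
       -3.11078844e-04, -8.58286938e-05]), 'joint_torque': array([ 7.37326009e-04, -3.92291737e+01,  1.88405496e+01,  4.18625861e+00,
       -4.63322445e-03,  5.93632663e-06]), 'eef_pos': array([143.4159318 , 607.70800007, 228.24659595]), 'orientation': array([ 1.06272482e-03,  9.93279926e-01, -1.15731802e-01, -9.30719262e-05]), 'ft_force': array([ 0.12906817,  0.78427871, -0.25270808]), 'wrist_torque': array([-0.00386104,  0.05878469,  0.05705964]), 'finger_force': 0.0, 'width': 0.9998810801056843}
top [ 352.   -9. 1197.]
cocoa_shaker [([283.0, 247.0], 0.69, [529.0, 34.0])] [([267.0, 226.0, 28.0, 37.0], 0.67)]
yellow_shaker [([322.0, 236.0], 0.73, [551.9, -42.0])] [([308.0, 211.0, 29.0, 37.0], 0.69)]
blue_shaker [([267.0, 211.0], 0.61, [601.5, 68.4]), ([450.0, 257.0], 0.57, [514.5, -295.4])] [([249.0, 185.0, 31.0, 38.0], 0.92)]
pink_tub [([297.0, 220.0], 0.62, [5
[... 800 characters left out ...]
[([295.0, 282.0], 0.92, [594.2, 62.5])] [([271.0, 211.0, 40.0, 84.0], 0.93)]
pink_tub [([313.0, 266.0], 0.88, [576.1, 11.2])] [([306.0, 235.0, 26.0, 40.0], 0.84)]
mint_tub [([269.0, 252.0], 0.61, [661.0, -11.4])] [([259.0, 227.0, 16.0, 37.0], 0.74)]
cocoa_coaster [([344.0, 280.0], 0.72, [516.7, 39.4])] [([325.0, 273.0, 40.0, 18.0], 0.61)]
yellow_coaster [] [([314.0, 181.0, 35.0, 59.0], 0.43)]
blue_coaster [([290.0, 285.0], 0.84, [601.8, 69.0])] [([270.0, 275.0, 42.0, 21.0], 0.56)]
side_tray [([296.0, 424.0], 0.72, [526.4, 319.6]), ([345.0, 279.0], 0.63, [515.1, 31.3])] [([177.0, 362.0, 238.0, 117.0], 0.64)]
board [([371.0, 184.0], 0.91, [517.4, -299.5])] [([292.0, 155.0, 113.0, 50.0], 0.68)]
```

View pics/top1.png

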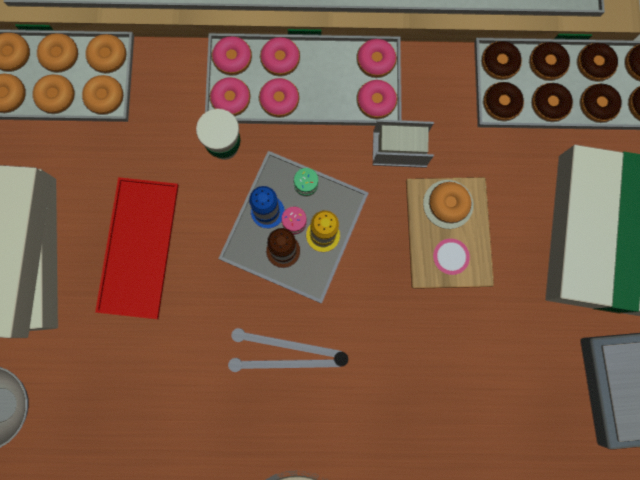

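View pics/scene1.png

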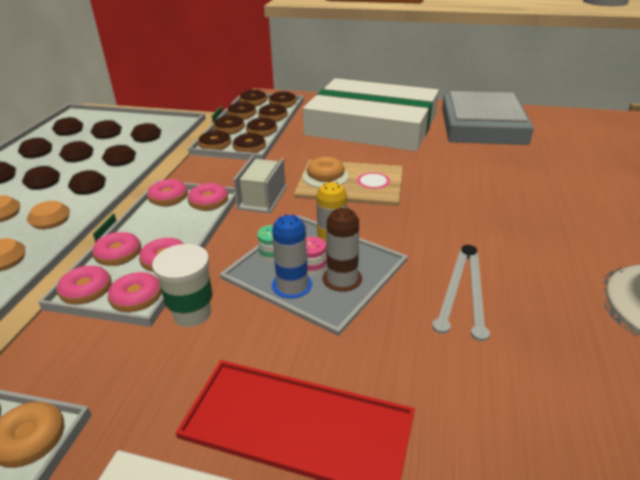

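Both pictures agree. The red tray is on the left (top view 138,247), and the board's pad is at (451,257) with the doughnut beyond it. The pink tub at (294,219) has cocoa in front, blue to its left and yellow to its right, with mint behind it at (306,181). I'll move over the station for a close look.

Call:
send_rows(moves=[[[0.94,0.79,-0.13],0.1],[[0.94,0.79,-0.13],0.1],[[0.94,0.79,-0.13],0.1],[[0.94,0.79,-0.13],0.1],[[0.94,0.79,-0.13],0.1],[[0.94,0.79,-0.13],0.1],[[0.94,0.79,-0.13],0.1],[[0.94,0.79,-0.13],0.1]], fingers=1)

```text
clock: 2.77
eef_pos: [283.5, 404.7, 255.7]
orientation: [-0.0, 0.988, -0.157, 0.0]
ft_force: [1.3, 0.5, -0.1]
width: 0.997
finger_force: 0.0
```

Call:
send_rows(moves=[[[0.94,0.79,-0.13],0],[[0.94,0.79,-0.13],0],[[0.94,0.79,-0.13],0],[[0.94,0.79,-0.13],0],[[0.94,0.79,-0.13],0],[[0.94,0.79,-0.13],0],[[0.94,0.79,-0.13],0],[[0.94,0.79,-0.13],0]])

```text
clock: 3.43
eef_pos: [413.0, 196.2, 281.9]
orientation: [-0.0, 0.988, -0.157, 0.0]
ft_force: [-0.2, -0.1, 0.2]
width: 1.0
finger_force: 0.0
```

Call:
send_rows(moves=[[[0.6,0.79,-0.13],0],[[0.6,0.79,-0.13],0],[[0.6,0.79,-0.13],0],[[0.6,0.79,-0.13],0],[[0.6,0.79,-0.13],0],[[0.6,0.5,-0.13],0],[[0.3,0.3,0],0],[[0,0,0],0]])

```text
clock: 4.1
eef_pos: [468.9, 53.2, 300.8]
orientation: [-0.0, 0.987, -0.158, 0.0]
ft_force: [0.3, 0.4, 0.1]
width: 1.002
finger_force: 0.0
```

Run:
```python
from h import *
c=cam("wrist"); save(c,"w1.png"); o=robot.get_obs(); print(o["clock"],o["eef_pos"],R.from_quat(np.roll(o["orientation"],-1)).as_matrix().round(4).tolist())
Rm=cv2.Rodrigues(np.array(c["rvec"],float))[0]; print((-Rm.T@np.array(c["tvec"],float).ravel()).round())
Z=dict(cocoa_shaker=7,yellow_shaker=7,blue_shaker=7,pink_tub=4,mint_tub=4,cocoa_coaster=4,yellow_coaster=4,blue_coaster=4)
for q in Z:
    t=cams.tip_of("wrist",q)[:2]; e=cams.search_frame("wrist",q)[:1]
    print(q,[(np.round(a["position"]).tolist(),round(a["conf"],2),ray(c,a["position"],Z[q]).round(1)[:2].tolist()) for a in t],[(np.round(a["extent"]).tolist(),round(a["conf"],2)) for a in e])
# tray and pad from top / scene
for n in("top","scene"):
    c=cam(n); hsv=cv2.cvtColor(c["frame"],cv2.COLOR_RGB2HSV)
    m=(((hsv[...,0]<4)|(hsv[...,0]>176))&(hsv[...,1]>200)&(hsv[...,2]>100)).astype(np.uint8)
    if n=="scene": m[:150]=0
    k=max(cv2.findContours(m,cv2.RETR_EXTERNAL,cv2.CHAIN_APPROX_NONE)[0],key=cv2.contourArea)
    P=np.array([ray(c,p[0],12)[:2] for p in k],np.float32); print(n,"tray",cv2.minAreaRect(P))
    m=((hsv[...,0]>150)&(hsv[...,0]<174)&(hsv[...,1]>70)).astype(np.uint8)
    x0,y0,x1,y1=(425,232,480,280) if n=="top" else (345,165,400,198)
    mm=np.zeros_like(m); mm[y0:y1,x0:x1]=m[y0:y1,x0:x1]
    ks=cv2.findContours(mm,cv2.RETR_EXTERNAL,cv2.CHAIN_APPROX_NONE)[0]
    P=np.array([ray(c,p[0],12)[:2] for k in ks for p in k],np.float32)
    print("pad",cv2.minEnclosingCircle(P),cv2.fitEllipse(P))
```

```text
4.15 [468.45631865  53.95539791 300.53452421] [[0.95, -0.3122, -0.0004], [-0.3122, -0.95, 0.0002], [-0.0004, -0.0, -1.0]]
[539.  31. 445.]
cocoa_shaker [([333.0, 139.0], 0.88, [516.9, 32.7])] [([301.0, 112.0, 64.0, 66.0], 0.63)]
yellow_shaker [([398.0, 74.0], 0.9, [554.5, -44.7])] [([370.0, 23.0, 89.0, 85.0], 0.76)]
blue_shaker [([271.0, 66.0], 0.72, [598.3, 67.5])] [([212.0, 10.0, 84.0, 89.0], 0.91)]
pink_tub [([331.0, 72.0], 0.8, [575.8, 14.9])] [([304.0, 36.0, 56.0, 62.0], 0.65)]
mint_tub [] [([313.0, 2.0, 29.0, 1.0], 0.58)]
cocoa_coaster [] [([296.0, 101.0, 62.0, 33.0], 0.58)]
yellow_coaster [] [([363.0, 43.0, 53.0, 73.0], 0.93)]
blue_coaster [] [([247.0, 31.0, 57.0, 76.0], 0.78)]
top tray ((607.3311157226562, 312.6084899902344), (120.49677276611328, 106.11534881591797), 84.79241180419922)
pad ((514.9616088867188, -295.5904541015625), 35.24870300292969) ((515.1459350585938, -295.7897033691406), (67.9906005859375, 68.8277587890625), 91.86005401611328)
scene tray ((523.5947265625, 324.3903503417969), (123.5582275390625, 267.5190124511719), 84.49102020263672)
pad ((512.6585083007812, -294.1129455566406), 32.72611618041992) ((512.7792358398438, -295.1466064453125), (60.00741195678711, 63.22290802001953), 102.25018310546875)
```

View pics/w1.png

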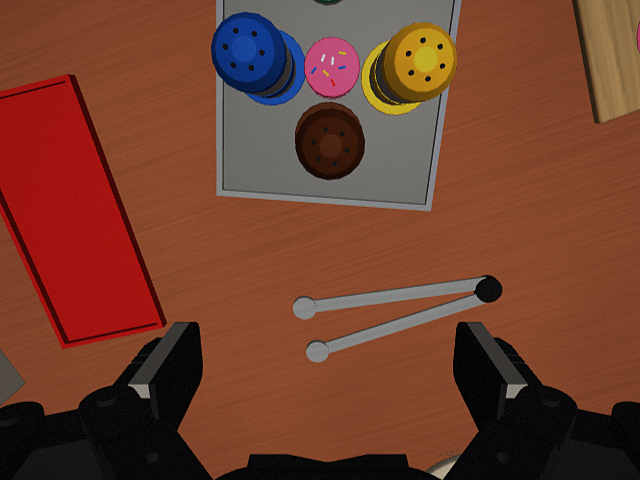

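The wrist view shows the pink lid at (332,67), dome tops at cocoa (330,146), yellow (426,60) and blue (244,48), and the tray on the left.

Run:
```python
from h import *
c=cam("wrist")
for n,p,z in(("pink",(332,67),52),("cocoa",(330,146),137),("yellow",(426,60),137),("blue",(244,48),137)): print(n,ray(c,p,z).round(1))
f=cv2.cvtColor(c["frame"],cv2.COLOR_RGB2HSV)
for n,lo,hi,box in(("yellow",22,32,(355,10,470,125)),("blue",100,125,(205,5,310,115))):
    m=((f[...,0]>=lo)&(f[...,0]<=hi)&(f[...,1]>150)).astype(np.uint8); mm=np.zeros_like(m); a,b,d,e=box; mm[b:e,a:d]=m[b:e,a:d]
    k=max(cv2.findContours(mm,cv2.RETR_EXTERNAL,cv2.CHAIN_APPROX_NONE)[0],key=cv2.contourArea)
    P=np.array([ray(c,p[0],7)[:2] for p in k])
    # coaster rim: points inward side
    g0=np.array([554,-45]) if n=="yellow" else np.array([598,67])
    from scipy.optimize import least_squares
    cam0=np.array([539,31]); inn=P[((P-g0)@((cam0-g0)/np.linalg.norm(cam0-g0)))>5]
    r=least_squares(lambda x:np.hypot(*(inn-x).T)-34,g0,loss="soft_l1",f_scale=1); print(n,"coaster",r.x.round(1),len(inn),np.abs(r.fun).mean().round(2))
```

```text
pink [574.9  16.2  52. ]
cocoa [518.8  36.7 137. ]
yellow [551.7 -40.6 137. ]
blue [595.9  70.8 137. ]
yellow coaster [554. -45.] 0 nan
blue coaster [598.8  69.5] 93 0.44<stdin>:13: RuntimeWarning: Mean of empty slice.
  ret = ret.dtype.type(ret / rcount)
```

Call:
send_rows(moves=[[[0.54,0.02,0.9],0],[[0.54,0.02,0.9],0],[[0.54,0.02,0.9],0],[[0.54,0.02,0.9],0],[[0,0,0.6],0],[[0,0,0.6],0],[[0,0,0.6],0],[[0,0,0],0]])

```text
clock: 5.77
eef_pos: [517.2, 35.1, 162.6]
orientation: [0.001, 0.987, -0.158, -0.003]
ft_force: [-0.1, -0.3, 0.4]
width: 1.001
finger_force: 0.0
```

Call:
send_rows(moves=[[[0,0,0.5],0],[[0,0,0.5],0],[[0,0,0.5],0],[[0,0,0.5],0],[[0,0,0.5],0],[[0,0,0.3],0],[[0,0,0],0],[[0,0,0],0]])

```text
clock: 6.43
eef_pos: [519.5, 35.8, 96.3]
orientation: [0.0, 0.988, -0.157, 0.0]
ft_force: [0.2, 0.5, -0.0]
width: 1.002
finger_force: 0.0
```

Call:
send_rows(moves=[[[0,0,0],0],[[0,0,0],0],[[0,0,0],0],[[0,0,0],0],[[0,0,0],0],[[0,0,0],0],[[0,0,0],0],[[0,0,0],0]], fingers=0, newtons=40)

```text
clock: 7.1
eef_pos: [519.8, 35.8, 97.0]
orientation: [-0.0, 0.988, -0.157, 0.001]
ft_force: [-1.7, -1.0, 5.3]
width: 0.585
finger_force: 41.9
```

Call:
send_rows(moves=[[[0,0,-0.4],0],[[0,0,-0.8],0],[[0,0,-0.9],0],[[0,0,-0.9],0],[[-0.3,-0.4,0],0],[[-0.5,-0.8,0],0],[[-0.6,-0.95,0],0],[[-0.6,-0.95,0],0]])

```text
clock: 7.77
eef_pos: [494.5, 125.4, 170.6]
orientation: [0.0, 0.987, -0.158, -0.001]
ft_force: [-0.3, 1.2, -3.0]
width: 0.589
finger_force: 42.7
```

Call:
send_rows(moves=[[[-0.6,-0.95,0],0],[[-0.6,-0.95,0],0],[[-0.6,-0.95,0],0],[[-0.6,-0.95,0],0],[[-0.6,-0.95,0],0],[[-0.6,-0.95,0],0],[[-0.6,-0.95,0],0],[[-0.5,-0.8,0],0]])

```text
clock: 8.43
eef_pos: [440.5, 339.9, 170.4]
orientation: [0.0, 0.988, -0.157, -0.001]
ft_force: [0.4, 0.1, -2.4]
width: 0.586
finger_force: 42.7
```

Call:
send_rows(moves=[[[-0.3,-0.5,0],0],[[-0.1,-0.14,0],0],[[0,0,0.5],0],[[0,0,0.8],0],[[0,0,0.6],0],[[0,0,0.5],0],[[0,0,0],0],[[0,0,0],0]])

```text
clock: 9.1
eef_pos: [437.1, 355.6, 110.3]
orientation: [0.001, 0.988, -0.158, -0.0]
ft_force: [0.4, 0.3, -2.4]
width: 0.588
finger_force: 42.7
```

Run:
```python
from h import *
o=robot.get_obs(); print(o["clock"],o["eef_pos"],o["ft_force"],o["finger_force"])
c=cam("scene"); save(c,"s2.png"); print(proj(c,[[445.4,329.7,4],[525,322,4],[604.6,314.3,4],[519,35,7]]).round())
```

```text
9.1 [437.07268785 355.6235093  110.33134505] [ 0.36197114  0.30161457 -2.40506537] 42.69012741569895
[[359. 441.]
 [296. 424.]
 [237. 408.]
 [343. 277.]]
```

View pics/s2.png

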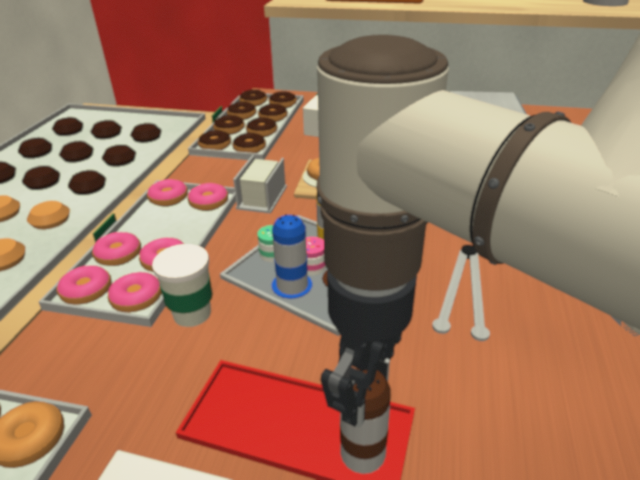

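The cocoa shaker hangs upright over the tray, but its base at (362,462) is about 25 mm too far left because I overshot. I'll correct that, then lower it.

Call:
send_rows(moves=[[[0.2,0.3,0],0],[[0.24,0.3,0],0],[[0.2,0.28,0],0],[[0,0,0.2],0],[[0,0,0.2],0],[[0,0,0.2],0],[[0,0,0.02],0],[[0,0,0],0]])

```text
clock: 9.82
eef_pos: [445.3, 330.9, 94.7]
orientation: [0.001, 0.988, -0.157, -0.0]
ft_force: [0.0, 0.7, -2.8]
width: 0.585
finger_force: 42.7
```

Call:
send_rows(moves=[[[0,0,0],0],[[0,0,0],0]])

```text
clock: 9.98
eef_pos: [445.5, 331.2, 95.3]
orientation: [-0.0, 0.988, -0.157, 0.0]
ft_force: [-0.5, -0.0, -2.1]
width: 0.584
finger_force: 42.7
```

Call:
send_rows(moves=[[[0,0,0.04],0],[[0,0,0],0],[[0,0,0],0]])

```text
clock: 10.23
eef_pos: [445.5, 330.9, 94.3]
orientation: [0.0, 0.988, -0.157, -0.0]
ft_force: [0.3, 0.2, -3.2]
width: 0.59
finger_force: 42.7
```

Call:
send_rows(moves=[[[0,0,0],0],[[0,0,0],0],[[0,0,0],0],[[0,0,0],0],[[0,0,0],0],[[0,0,0],0],[[0,0,0],0],[[0,0,0],0]], fingers=1)

```text
clock: 10.9
eef_pos: [445.6, 330.9, 94.3]
orientation: [-0.0, 0.988, -0.157, 0.0]
ft_force: [-0.1, 0.7, 0.1]
width: 1.001
finger_force: 0.0
```

Call:
send_rows(moves=[[[0,0,-0.3],0],[[0,0,-0.6],0],[[0,0,-0.9],0],[[0,0,-0.9],0],[[0,0,-0.7],0],[[0,0,0],0]])

```text
clock: 11.4
eef_pos: [447.5, 332.7, 184.3]
orientation: [-0.004, 0.988, -0.157, 0.003]
ft_force: [0.4, 0.1, 0.9]
width: 0.997
finger_force: 0.0
```

Call:
send_rows(moves=[[[0.9,0.8,0],0],[[0.9,0.8,0],0],[[0.9,0.8,0],0],[[0.9,0.8,0],0],[[0.9,0.8,0],0],[[0.9,0.8,0],0],[[0.9,0.8,0],0],[[0.9,0.8,0],0]])

```text
clock: 12.07
eef_pos: [567.4, 121.5, 179.3]
orientation: [0.0, 0.988, -0.157, -0.0]
ft_force: [0.8, 0.8, -0.3]
width: 1.0
finger_force: 0.0
```

Call:
send_rows(moves=[[[0.9,0.8,0],0],[[0.6,0.5,0],0],[[0.3,0.3,0],0],[[0.05,0.05,0],0],[[0,0,0],0],[[0,0,0],0]])

```text
clock: 12.57
eef_pos: [597.7, 70.1, 179.2]
orientation: [-0.0, 0.988, -0.157, -0.0]
ft_force: [-0.0, 0.9, 0.1]
width: 1.001
finger_force: 0.0
```

Run:
```python
from h import *
o=robot.get_obs(); print(o["clock"],o["eef_pos"],o["ft_force"])
c=cam("wrist"); save(c,"w2.png"); print(proj(c,[[597.5,69.3,137],[519,35,7],[598.8,69.5,7]]).round())
for q in("blue_shaker","cocoa_coaster","blue_coaster","yellow_coaster"): print(q,[(a["position"],a["conf"],ray(c,a["position"],7)) for a in cams.tip_of("wrist",q)[:1]])
```

```text
12.5667 [597.652696    70.1388337  179.22493231] [-0.00627337  0.91607463  0.06941179]
[[331. 281.]
 [401. 296.]
 [329. 216.]]
blue_shaker [([326.8, 221.4], 0.76, array([595.49480795,  72.04431443,   7.        ]))]
cocoa_coaster [([397.9, 293.8], 0.78, array([521.94363289,  36.76307269,   7.        ]))]
blue_coaster []
yellow_coaster []
```

View pics/w2.png

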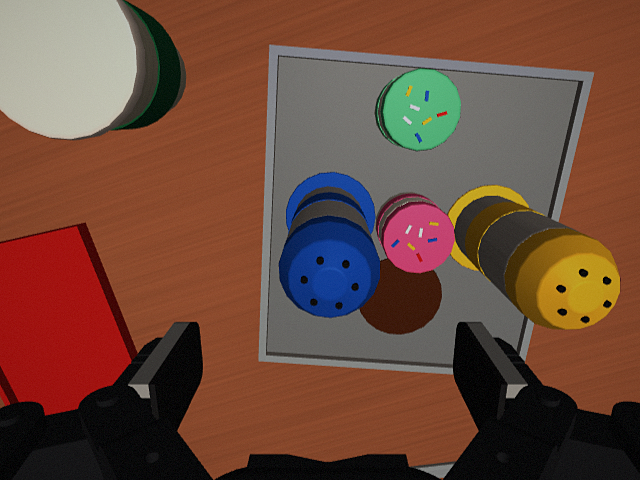

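The wrist view shows the blue dome at (329,283), directly below the tool. The bare cocoa coaster is at (400,296), where I expected it. I'll grasp the blue shaker next.

Call:
send_rows(moves=[[[0,0,0.5],0],[[0,0,0.7],0],[[0,0,0.7],0],[[0,0,0.7],0],[[0,0,0.5],0],[[0,0,0.2],0],[[0,0,0],0],[[0,0,0],0]])

```text
clock: 13.48
eef_pos: [598.5, 69.7, 97.3]
orientation: [0.0, 0.988, -0.157, 0.0]
ft_force: [-0.0, 0.4, 0.6]
width: 0.998
finger_force: 0.0
```

Call:
send_rows(moves=[[[0,0,0],0],[[0,0,0],0],[[0,0,0],0],[[0,0,0],0],[[0,0,0],0],[[0,0,0],0],[[0,0,0],0],[[0,0,0],0]], fingers=0)

```text
clock: 14.15
eef_pos: [599.1, 69.4, 98.1]
orientation: [-0.0, 0.988, -0.157, 0.001]
ft_force: [-0.4, -0.7, 5.9]
width: 0.59
finger_force: 42.2
```

Call:
send_rows(moves=[[[0,0,-0.4],0],[[0,0,-0.8],0],[[0,0,-0.9],0],[[0,0,-0.9],0],[[0,0,0],0],[[-0.2,-0.6,0],0],[[-0.28,-0.95,0],0],[[-0.28,-0.95,0],0]])

```text
clock: 14.82
eef_pos: [598.6, 134.7, 170.9]
orientation: [0.0, 0.987, -0.158, -0.001]
ft_force: [-0.3, -0.0, -0.8]
width: 0.584
finger_force: 42.1
```

Call:
send_rows(moves=[[[-0.28,-0.95,0],0],[[-0.28,-0.95,0],0],[[-0.28,-0.95,0],0],[[-0.28,-0.95,0],0],[[-0.28,-0.95,0],0],[[-0.28,-0.95,0],0],[[-0.28,-0.95,0],0],[[-0.07,-0.22,0],0]])

```text
clock: 15.48
eef_pos: [603.7, 317.0, 169.9]
orientation: [0.0, 0.988, -0.156, -0.001]
ft_force: [0.1, -0.4, -2.0]
width: 0.587
finger_force: 42.1
```

Call:
send_rows(moves=[[[0,0,0],0],[[0,0,0],0],[[0,0,0],0]])

```text
clock: 15.73
eef_pos: [604.2, 312.5, 171.2]
orientation: [0.001, 0.988, -0.158, -0.001]
ft_force: [-0.7, -0.4, -0.7]
width: 0.591
finger_force: 42.1
```

Call:
send_rows(moves=[[[0,0,0.5],0],[[0,0,0.8],0],[[0,0,0.8],0],[[0,0,0.6],0],[[0,0,0.3],0],[[0,0,0.12],0],[[0,0,0],0],[[0,0,0],0]])

```text
clock: 16.4
eef_pos: [605.1, 312.8, 95.0]
orientation: [-0.0, 0.988, -0.158, 0.0]
ft_force: [-0.8, -2.0, 2.1]
width: 0.59
finger_force: 42.6
```

Call:
send_rows(moves=[[[0,0,0.03],0],[[0,0,0],0],[[0,0,0],0]])

```text
clock: 16.65
eef_pos: [605.1, 312.9, 95.0]
orientation: [0.0, 0.988, -0.157, 0.001]
ft_force: [-1.3, -2.6, 6.2]
width: 0.588
finger_force: 43.0
```

Call:
send_rows(moves=[[[0,0,0],0],[[0,0,0],0],[[0,0,0],0],[[0,0,0],0],[[0,0,0],0],[[0,0,0],0],[[0,0,0],0],[[0,0,0],0]], fingers=1)

```text
clock: 17.32
eef_pos: [604.5, 313.8, 92.9]
orientation: [0.0, 0.988, -0.157, -0.0]
ft_force: [0.2, 0.3, 0.7]
width: 1.002
finger_force: 0.0
```

Call:
send_rows(moves=[[[0,0,-0.3],0],[[0,0,-0.6],0],[[0,0,-0.9],0],[[0,0,-0.9],0],[[0,0,-0.7],0],[[0,0,0],0],[[0.08,0.55,0],0],[[0.17,0.95,0],0]])

```text
clock: 17.98
eef_pos: [598.4, 277.0, 177.4]
orientation: [-0.0, 0.988, -0.156, -0.0]
ft_force: [0.5, -0.1, 0.1]
width: 1.001
finger_force: 0.0
```

Call:
send_rows(moves=[[[0.17,0.95,0],0],[[0.17,0.95,0],0],[[0.17,0.95,0],0],[[0.17,0.95,0],0],[[0.17,0.95,0],0],[[0.17,0.95,0],0],[[0.17,0.95,0],0],[[0.17,0.95,0],0]])

```text
clock: 18.65
eef_pos: [570.9, 83.1, 177.2]
orientation: [0.0, 0.988, -0.157, -0.001]
ft_force: [-0.3, -0.5, -0.1]
width: 0.997
finger_force: 0.0
```

Call:
send_rows(moves=[[[0.17,0.95,0],0],[[0.17,0.95,0],0],[[0.17,0.95,0],0],[[0.17,0.95,0],0],[[0.17,0.95,0],0],[[0.03,0.28,0],0],[[0,0,0],0],[[0,0,0],0]])

```text
clock: 19.32
eef_pos: [553.7, -41.6, 177.7]
orientation: [0.0, 0.988, -0.158, -0.0]
ft_force: [0.7, -0.0, -0.0]
width: 0.999
finger_force: 0.0
```

Run:
```python
from h import *
o=robot.get_obs(); print(o["clock"],o["eef_pos"],o["ft_force"])
c=cam("wrist"); save(c,"w3.png"); print(proj(c,[[553.2,-42.5,137],[553.2,-42.5,7],[519,35,7],[598.8,69.5,7],[575.2,14,52]]).round())
```

```text
19.3167 [553.66048428 -41.64923616 177.66480618] [ 0.65684767 -0.02210531 -0.01802612]
[[331. 283.]
 [330. 219.]
 [249. 289.]
 [167. 208.]
 [236. 230.]]
```

View pics/w3.png

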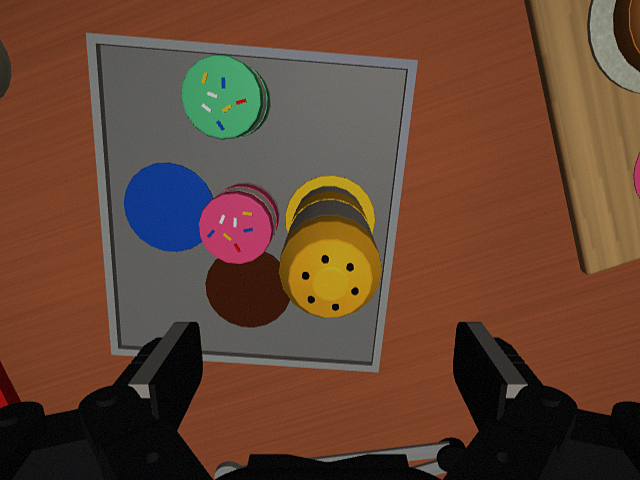

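Blue coaster at (169,207), cocoa coaster at (249,288), yellow dome at (330,282): all within 2 px of prediction. I'll take the yellow shaker.

Call:
send_rows(moves=[[[0,0,0.5],0],[[0,0,0.7],0],[[0,0,0.7],0],[[0,0,0.7],0],[[0,0,0.43],0],[[0,0,0.2],0],[[0,0,0],0],[[0,0,0],0]])

```text
clock: 20.03
eef_pos: [554.7, -41.0, 97.7]
orientation: [0.0, 0.988, -0.157, 0.0]
ft_force: [0.4, 0.4, -0.1]
width: 0.997
finger_force: 0.0
```

Call:
send_rows(moves=[[[0,0,0],0],[[0,0,0],0],[[0,0,0],0],[[0,0,0],0],[[0,0,0],0],[[0,0,0],0],[[0,0,0],0],[[0,0,0],0]], fingers=0)

```text
clock: 20.7
eef_pos: [554.9, -41.5, 98.6]
orientation: [-0.0, 0.988, -0.157, 0.001]
ft_force: [-1.0, -0.5, 6.8]
width: 0.59
finger_force: 41.7
```

Call:
send_rows(moves=[[[0,0,-0.4],0],[[0,0,-0.8],0],[[0,0,-0.9],0],[[0,0,-0.9],0],[[0,0,0],0],[[-0.25,-0.7,0],0],[[-0.4,-0.95,0],0],[[-0.4,-0.95,0],0]])

```text
clock: 21.37
eef_pos: [548.4, 28.8, 171.5]
orientation: [-0.0, 0.987, -0.158, -0.001]
ft_force: [0.7, 0.5, -1.0]
width: 0.589
finger_force: 42.2
```

Call:
send_rows(moves=[[[-0.4,-0.95,0],0],[[-0.4,-0.95,0],0],[[-0.4,-0.95,0],0],[[-0.4,-0.95,0],0],[[-0.4,-0.95,0],0],[[-0.4,-0.95,0],0],[[-0.4,-0.95,0],0],[[-0.4,-0.95,0],0]])

```text
clock: 22.03
eef_pos: [531.2, 234.9, 171.3]
orientation: [0.0, 0.988, -0.157, -0.001]
ft_force: [-0.4, 0.4, -1.4]
width: 0.588
finger_force: 42.2
```

Call:
send_rows(moves=[[[-0.4,-0.95,0],0],[[-0.4,-0.95,0],0],[[-0.4,-0.95,0],0],[[-0.18,-0.42,0],0],[[0,0,0],0],[[0,0,0],0],[[0,0,0],0]])

```text
clock: 22.62
eef_pos: [524.4, 321.4, 171.7]
orientation: [0.001, 0.988, -0.157, -0.001]
ft_force: [0.3, 0.0, -0.8]
width: 0.588
finger_force: 42.2
```

Call:
send_rows(moves=[[[0,0,0.5],0],[[0,0,0.8],0],[[0,0,0.8],0],[[0,0,0.6],0],[[0,0,0.25],0],[[0,0,0.12],0],[[0,0,0],0],[[0,0,0],0]])

```text
clock: 23.28
eef_pos: [525.5, 322.3, 96.5]
orientation: [-0.001, 0.988, -0.158, 0.001]
ft_force: [-0.0, -0.1, -0.5]
width: 0.591
finger_force: 42.2
```

Call:
send_rows(moves=[[[0,0,0],0],[[0,0,0],0],[[0,0,0],0],[[0,0,0],0],[[0,0,0],0],[[0,0,0],0],[[0,0,0],0],[[0,0,0],0]], fingers=1)

```text
clock: 23.95
eef_pos: [524.8, 322.4, 95.5]
orientation: [0.0, 0.988, -0.157, -0.0]
ft_force: [-0.1, -0.1, 0.5]
width: 0.998
finger_force: 0.0
```

Call:
send_rows(moves=[[[0,0,-0.3],0],[[0,0,-0.6],0],[[0,0,-0.9],0],[[0,0,-0.9],0],[[0,0,-0.7],0],[[0,0,0],0],[[0.27,0.6,0],0],[[0.5,0.95,0],0]])

```text
clock: 24.62
eef_pos: [530.5, 280.2, 180.1]
orientation: [-0.0, 0.988, -0.156, -0.0]
ft_force: [1.3, 0.1, -0.0]
width: 0.999
finger_force: 0.0
```

Call:
send_rows(moves=[[[0.5,0.95,0],0],[[0.5,0.95,0],0],[[0.5,0.95,0],0],[[0.5,0.95,0],0],[[0.5,0.95,0],0],[[0.5,0.95,0],0],[[0.5,0.95,0],0],[[0.5,0.95,0],0]])

```text
clock: 25.28
eef_pos: [566.3, 65.7, 179.7]
orientation: [0.0, 0.988, -0.157, -0.001]
ft_force: [1.1, 0.4, -0.8]
width: 1.0
finger_force: 0.0
```

Call:
send_rows(moves=[[[0.5,0.95,0],0],[[0.5,0.95,0],0],[[0,0,0],0],[[0,0,0],0],[[0,0,0],0]])

```text
clock: 25.7
eef_pos: [575.6, 14.6, 179.9]
orientation: [0.0, 0.988, -0.158, -0.001]
ft_force: [0.2, -0.0, -1.0]
width: 1.002
finger_force: 0.0
```

```bash
cat > fit.py <<'E'
from h import *
import sys
def fit(c,p,z,box=None):  # blob of uniform hue around pixel p -> world circle centre
    f=cv2.cvtColor(c["frame"],cv2.COLOR_RGB2HSV).astype(int); u,v=np.int32(np.round(p))
    s=np.median(f[v-4:v+5,u-4:u+5].reshape(-1,3),axis=0); dh=np.abs((f[...,0]-s[0]+90)%180-90)
    m=((dh<8)&(np.abs(f[...,1]-s[1])<70)&(np.abs(f[...,2]-s[2])<45)).astype(np.uint8)
    k=max(cv2.findContours(m,cv2.RETR_EXTERNAL,cv2.CHAIN_APPROX_NONE)[0],key=lambda k:cv2.pointPolygonTest(k,(float(u),float(v)),False)*1e6+cv2.contourArea(k))
    k=cv2.convexHull(k); P=np.array([ray(c,q[0],z)[:2] for q in k],np.float32)
    return [np.round(a,1) for a in cv2.minEnclosingCircle(P)]
if __name__=="__main__":
    o=robot.get_obs(); print(o["clock"],o["eef_pos"],o["ft_force"])
    c=cam("wrist"); save(c,sys.argv[1])
    for n,w,z in(("cocoa",[519,35,7],7),("blue",[598.8,69.5,7],7),("yellow",[553.2,-42.5,7],7),("pink",[575.2,14,52],52)):
        p=proj(c,[w])[0]; print(n,p.round(),fit(c,p,z))
E
python3 fit.py w4.png
```

```text
25.7 [575.5669151   14.59415531 179.9106552 ] [ 0.1693337  -0.04529753 -1.03505277]
cocoa [326. 292.] [array([519.8,  36.1]), np.float64(33.5)]
blue [249. 211.] [array([598.2,  68.5]), np.float64(33.7)]
yellow [409. 222.] [array([552.1, -42.1]), np.float64(33.7)]
pink [329. 233.] [array([576.4,  15.4]), np.float64(23.9)]
```

View pics/w4.png

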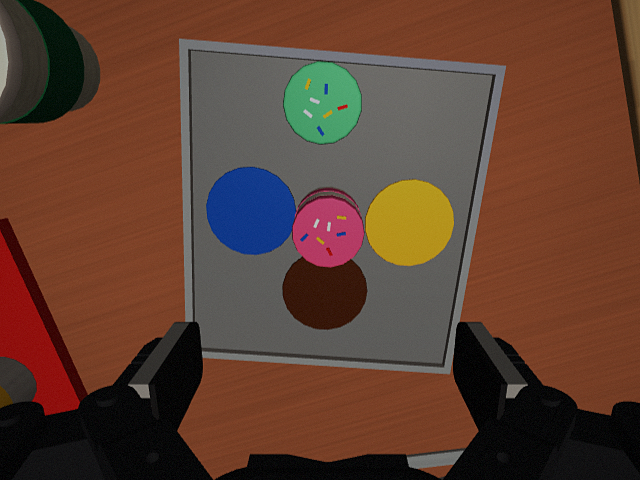

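All three coasters are clear (blue 251,211, cocoa 325,291, yellow 409,222) and the pink tub sits centred below the tool. I'll grasp it now.

Call:
send_rows(moves=[[[0.03,0,0.6],0],[[0,0,0.9],0],[[0,0,0.9],0],[[0,0,0.9],0],[[0,0,0.9],0],[[0,0,0.8],0],[[0,0,0.5],0],[[0,0,0.3],0]])

```text
clock: 26.42
eef_pos: [575.6, 15.6, 33.5]
orientation: [0.001, 0.988, -0.156, -0.002]
ft_force: [0.2, 0.5, 0.3]
width: 0.997
finger_force: 0.0
```

Call:
send_rows(moves=[[[0,0,0],0],[[0,0,0],0],[[0,0,0],0]])

```text
clock: 26.67
eef_pos: [577.7, 15.4, 36.6]
orientation: [-0.0, 0.988, -0.157, 0.001]
ft_force: [0.0, 0.2, -0.3]
width: 1.001
finger_force: 0.0
```

Call:
send_rows(moves=[[[0,0,0],0],[[0,0,0],0],[[0,0,0],0],[[0,0,0],0],[[0,0,0],0],[[0,0,0],0],[[0,0,0],0],[[0,0,0],0]], fingers=0, newtons=30)

```text
clock: 27.33
eef_pos: [577.4, 14.7, 36.5]
orientation: [-0.0, 0.988, -0.157, 0.001]
ft_force: [-1.2, 0.2, 5.9]
width: 0.547
finger_force: 30.6
```

Call:
send_rows(moves=[[[0,0,-0.4],0],[[0,0,-0.8],0],[[0,0,-0.8],0],[[0,0,-0.8],0],[[0,0,0],0],[[0.03,0.2,0],0],[[0.1,0.9,0],0],[[0.1,0.9,0],0]])

```text
clock: 28.0
eef_pos: [565.6, -34.7, 104.1]
orientation: [0.0, 0.988, -0.156, -0.001]
ft_force: [-0.8, 0.5, -1.2]
width: 0.546
finger_force: 31.3
```

Call:
send_rows(moves=[[[0.12,0.9,0],0],[[0.12,0.9,0],0],[[0.12,0.9,0],0],[[0.12,0.9,0],0],[[0.12,0.9,0],0],[[0.12,0.9,0],0],[[0.12,0.9,0],0],[[0.12,0.9,0],0]])

```text
clock: 28.67
eef_pos: [532.1, -214.1, 103.7]
orientation: [-0.0, 0.988, -0.157, -0.002]
ft_force: [0.5, -1.2, -1.9]
width: 0.546
finger_force: 31.3
```

Call:
send_rows(moves=[[[0.12,0.9,0],0],[[0.12,0.9,0],0],[[0.1,0.85,0],0],[[0,0.7,0],0],[[0,0,0],0],[[0,0,0],0],[[0,0,0],0]])

```text
clock: 29.25
eef_pos: [515.1, -295.0, 104.4]
orientation: [-0.0, 0.988, -0.157, -0.001]
ft_force: [-0.1, -0.1, -1.6]
width: 0.545
finger_force: 31.3
```

Run:
```python
from h import *
o=robot.get_obs(); print(o["clock"],o["eef_pos"],o["ft_force"],o["width"])
c=cam("wrist"); save(c,"w5.png"); print(proj(c,[[514.3,-295.6,12]]).round())
print([(a["position"],a["conf"],ray(c,a["position"],0)) for a in cams.tip_of("wrist","board")[:2]])
print([(a["position"],a["conf"]) for a in cams.tip_of("wrist","pink_tub")[:2]])
```

```text
29.25 [ 515.10744729 -294.96823467  104.36954408] [-0.1284546  -0.09829875 -1.58386318] 0.5450286881018842
[[330. 250.]]
[([332.3, 248.2], 0.68, array([ 511.38810796, -296.1185221 ,    0.        ]))]
[([331.2, 288.9], 0.97)]
```

View pics/w5.png

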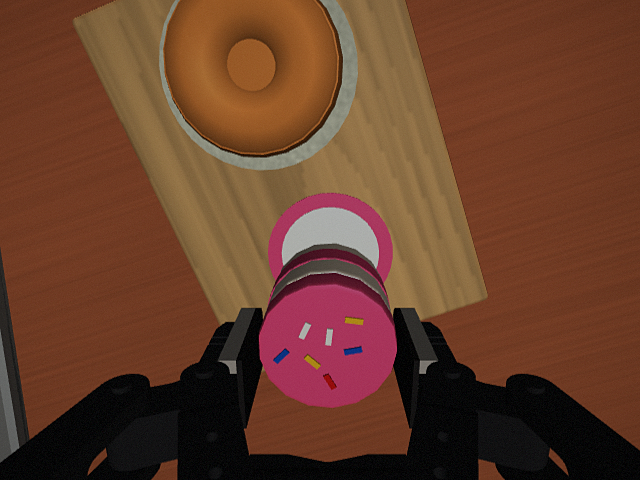

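The pad ring is centred at (330,250), exactly as predicted, and the tub lines up with it. I'll lower it.

Call:
send_rows(moves=[[[0,0,0.4],0],[[0,0,0.6],0],[[0,0,0.6],0],[[0,0,0.5],0],[[0,0,0.2],0],[[0,0,0.06],0],[[0,0,0],0],[[0,0,0],0]])

```text
clock: 30.07
eef_pos: [516.5, -295.4, 47.1]
orientation: [0.0, 0.988, -0.157, 0.001]
ft_force: [-0.7, 0.3, -0.4]
width: 0.543
finger_force: 31.3
```

Call:
send_rows(moves=[[[0,0,0.02],0],[[0,0,0],0],[[0,0,0],0]])

```text
clock: 30.32
eef_pos: [516.2, -295.4, 46.6]
orientation: [0.0, 0.988, -0.157, 0.001]
ft_force: [-0.1, -0.2, -2.5]
width: 0.547
finger_force: 31.3
```

Call:
send_rows(moves=[[[-0.05,0,0],0],[[0,0,0.04],0],[[0,0,0.03],0],[[0,0,0],0],[[0,0,0],0]])

```text
clock: 30.73
eef_pos: [514.8, -295.0, 44.6]
orientation: [0.0, 0.988, -0.157, 0.0]
ft_force: [-1.1, 0.5, 1.7]
width: 0.545
finger_force: 31.5
```

Call:
send_rows(moves=[[[0,0,0],0],[[0,0,0],0],[[0,0,0],0],[[0,0,0],0],[[0,0,0],0],[[0,0,0],0],[[0,0,0],0],[[0,0,0],0]], fingers=1)

```text
clock: 31.4
eef_pos: [514.7, -295.0, 44.3]
orientation: [-0.0, 0.988, -0.157, 0.0]
ft_force: [-0.3, -0.3, -0.1]
width: 0.999
finger_force: 0.0
```

Call:
send_rows(moves=[[[0,0,-0.3],0],[[0,0,-0.6],0],[[0,0,-0.9],0],[[0,0,-0.9],0],[[0,0,-0.9],0],[[0,0,-0.9],0],[[0,0,-0.9],0],[[0,0,0],0]])

```text
clock: 32.07
eef_pos: [517.4, -296.2, 185.5]
orientation: [0.001, 0.988, -0.157, 0.005]
ft_force: [0.3, -0.3, 0.6]
width: 0.999
finger_force: 0.0
```

Run:
```python
from fit import *
o=robot.get_obs(); print(o["clock"],o["eef_pos"],o["ft_force"])
c=cam("wrist"); save(c,"w6.png"); print(proj(c,[[514.3,-295.6,12],[514.3,-295.6,60]]).round())
t=cam("top"); save(t,"t6.png",(90,170,500,300),1.9)
T=(445,331),(525,322),(604.5,313.5)
print("lid exp",proj(t,[[*p,134] for p in T]).round())
for q in("cocoa_shaker","yellow_shaker","blue_shaker"): print(q,[(ray(t,a["position"],4)[:2].round(1),a["conf"]) for a in cams.tip_of("top",q)[:1]])
```

```text
32.0667 [ 517.38852234 -296.24968804  185.54823434] [ 0.31041979 -0.29323137  0.59787386]
[[328. 224.]
 [329. 241.]]
lid exp [[109. 282.]
 [118. 237.]
 [126. 193.]]
cocoa_shaker [(array([448.3, 329.5]), 0.67)]
yellow_shaker [(array([528.3, 321.4]), 0.75)]
blue_shaker [(array([606.4, 317.2]), 0.65)]
```

View pics/w6.png

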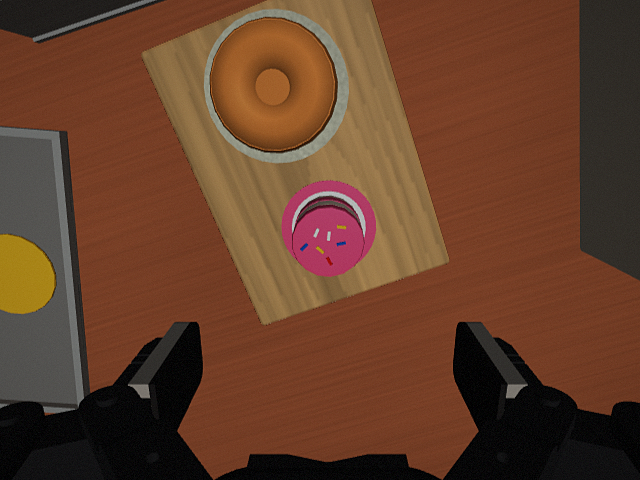

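View pics/t6.png

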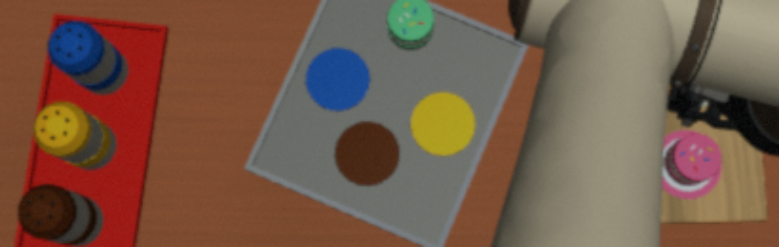

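The tub's lid at (328,242) is centred on the pad. All three shakers stand upright in the tray and the coasters are empty. Next I return the yellow shaker.

Call:
send_rows(moves=[[[-0.15,-0.79,0],0],[[-0.3,-0.95,0],0],[[-0.3,-0.95,0],0],[[-0.3,-0.95,0],0],[[-0.3,-0.95,0],0],[[-0.3,-0.95,0],0],[[-0.3,-0.95,0],0],[[-0.3,-0.95,0],0]])

```text
clock: 32.98
eef_pos: [518.2, -99.5, 178.2]
orientation: [0.0, 0.988, -0.157, -0.001]
ft_force: [-0.3, -1.0, -0.1]
width: 1.002
finger_force: 0.0
```

Call:
send_rows(moves=[[[-0.3,-0.95,0],0],[[-0.3,-0.95,0],0],[[-0.3,-0.95,0],0],[[-0.3,-0.95,0],0],[[-0.3,-0.95,0],0],[[-0.3,-0.95,0],0],[[-0.3,-0.95,0],0],[[-0.3,-0.95,0],0]])

```text
clock: 33.65
eef_pos: [520.2, 99.5, 178.2]
orientation: [0.001, 0.988, -0.157, -0.001]
ft_force: [1.1, -0.4, 0.3]
width: 0.996
finger_force: 0.0
```

Call:
send_rows(moves=[[[-0.3,-0.95,0],0],[[-0.3,-0.95,0],0],[[-0.3,-0.95,0],0],[[-0.3,-0.95,0],0],[[-0.3,-0.95,0],0],[[-0.3,-0.95,0],0],[[-0.3,-0.95,0],0],[[-0.3,-0.95,0],0]])

```text
clock: 34.32
eef_pos: [522.2, 298.6, 178.0]
orientation: [0.001, 0.988, -0.157, -0.001]
ft_force: [0.2, -0.4, 0.2]
width: 0.998
finger_force: 0.0
```

Call:
send_rows(moves=[[[-0.3,-0.95,0],0],[[0,0,0],0],[[0,0,0],0],[[0,0,0],0],[[0,0,0],0]])

```text
clock: 34.73
eef_pos: [522.9, 321.7, 178.8]
orientation: [0.001, 0.988, -0.157, -0.0]
ft_force: [-0.4, -0.1, -0.2]
width: 0.998
finger_force: 0.0
```

Call:
send_rows(moves=[[[0.07,-0.05,0.5],0],[[0,0,0.7],0],[[0,0,0.7],0],[[0,0,0.7],0],[[0,0,0.5],0],[[0,0,0.2],0],[[0,0,0],0],[[0,0,0],0]])

```text
clock: 35.4
eef_pos: [525.6, 323.0, 97.3]
orientation: [-0.0, 0.988, -0.157, 0.0]
ft_force: [0.6, -0.2, 0.5]
width: 0.997
finger_force: 0.0
```

Call:
send_rows(moves=[[[0,0,0],0],[[0,0,0],0],[[0,0,0],0],[[0,0,0],0],[[0,0,0],0],[[0,0,0],0],[[0,0,0],0],[[0,0,0],0]], fingers=0, newtons=40)

```text
clock: 36.07
eef_pos: [525.7, 323.6, 98.2]
orientation: [-0.001, 0.988, -0.157, 0.001]
ft_force: [-0.2, -2.3, 6.0]
width: 0.584
finger_force: 41.6
```

Call:
send_rows(moves=[[[0,0,-0.4],0],[[0,0,-0.8],0],[[0,0,-0.9],0],[[0,0,-0.9],0],[[0,0,0],0],[[0.25,0.7,0],0],[[0.4,0.95,0],0],[[0.4,0.95,0],0]])

```text
clock: 36.73
eef_pos: [528.7, 252.3, 170.3]
orientation: [0.001, 0.988, -0.157, -0.001]
ft_force: [-0.1, -0.7, -1.7]
width: 0.585
finger_force: 42.1
```

Call:
send_rows(moves=[[[0.4,0.95,0],0],[[0.4,0.95,0],0],[[0.4,0.95,0],0],[[0.4,0.95,0],0],[[0.4,0.95,0],0],[[0.4,0.95,0],0],[[0.4,0.95,0],0],[[0.4,0.95,0],0]])

```text
clock: 37.4
eef_pos: [545.7, 46.2, 170.5]
orientation: [0.0, 0.988, -0.157, -0.001]
ft_force: [0.2, 0.0, -0.6]
width: 0.587
finger_force: 42.1
```

Call:
send_rows(moves=[[[0.4,0.95,0],0],[[0.4,0.95,0],0],[[0.4,0.95,0],0],[[0.18,0.42,0],0],[[0,0,0],0],[[0,0,0],0],[[0,0,0],0]])

```text
clock: 37.98
eef_pos: [554.0, -40.0, 171.3]
orientation: [-0.0, 0.988, -0.157, -0.0]
ft_force: [-1.1, -0.8, -2.1]
width: 0.591
finger_force: 42.2
```

Call:
send_rows(moves=[[[0.01,0.08,0.3],0],[[0,0,0.7],0],[[0,0,0.7],0],[[0,0,0.6],0],[[0,0,0.3],0],[[0,0,0.1],0],[[0,0,0],0],[[0,0,0],0]])

```text
clock: 38.65
eef_pos: [554.7, -42.1, 104.9]
orientation: [-0.0, 0.988, -0.157, 0.001]
ft_force: [0.1, -0.0, -1.8]
width: 0.581
finger_force: 42.2
```

Call:
send_rows(moves=[[[0,0,0.04],0],[[0,0,0],0],[[0,0,0],0]])

```text
clock: 38.9
eef_pos: [554.4, -42.4, 104.0]
orientation: [-0.0, 0.988, -0.157, 0.001]
ft_force: [-0.2, 0.4, -2.0]
width: 0.585
finger_force: 42.2
```

Call:
send_rows(moves=[[[0,0,0.04],0],[[0,0,0],0],[[0,0,0],0]])

```text
clock: 39.15
eef_pos: [554.0, -42.5, 102.4]
orientation: [-0.0, 0.988, -0.157, 0.0]
ft_force: [0.3, 0.0, -1.1]
width: 0.587
finger_force: 42.2
```

Call:
send_rows(moves=[[[-0.02,0,0.04],0],[[0,0,0],0],[[0,0,0],0]])

```text
clock: 39.4
eef_pos: [553.6, -42.3, 101.4]
orientation: [-0.0, 0.988, -0.157, 0.0]
ft_force: [0.7, -0.3, -1.6]
width: 0.587
finger_force: 42.2
```

Call:
send_rows(moves=[[[0,0,0.03],0],[[0,0,0],0],[[0,0,0],0]])

```text
clock: 39.65
eef_pos: [554.1, -42.4, 101.3]
orientation: [0.0, 0.988, -0.157, 0.001]
ft_force: [-0.8, -1.5, 3.8]
width: 0.589
finger_force: 42.6
```

Call:
send_rows(moves=[[[0,0,0],0],[[0,0,0],0],[[0,0,0],0],[[0,0,0],0],[[0,0,0],0],[[0,0,0],0],[[0,0,0],0],[[0,0,0],0]], fingers=1)

```text
clock: 40.32
eef_pos: [553.6, -42.3, 100.5]
orientation: [-0.0, 0.988, -0.157, -0.0]
ft_force: [-0.3, 0.8, -1.3]
width: 1.001
finger_force: 0.0
```

Call:
send_rows(moves=[[[0,0,-0.3],0],[[0,0,-0.6],0],[[0,0,-0.9],0],[[0,0,-0.9],0],[[0,0,-0.5],0],[[0,0,0],0],[[0,0,0],0],[[0,0,0],0]])

```text
clock: 40.98
eef_pos: [552.9, -42.3, 179.9]
orientation: [0.0, 0.988, -0.157, -0.001]
ft_force: [-0.7, -1.0, -0.5]
width: 1.001
finger_force: 0.0
```

Run:
```python
from fit import *
o=robot.get_obs(); print(o["clock"],o["eef_pos"],o["ft_force"])
c=cam("wrist"); save(c,"w7.png")
print(proj(c,[[552.3,-42.2,137],[552.3,-42.2,7]]).round())
p=proj(c,[[552.3,-42.2,120]])[0]; print(fit(c,p,120))
print(fit(c,proj(c,[[519.5,35.9,7]])[0],7),fit(c,proj(c,[[598.3,68.8,7]])[0],7))
```

```text
40.9833 [552.90154595 -42.29972327 179.94223974] [-0.7113614  -0.98158024 -0.47806058]
[[329. 282.]
 [328. 218.]]
[array([552.4, -44.6]), np.float64(25.2)]
[array([520.1,  35.9]), np.float64(33.6)] [array([598.1,  68.2]), np.float64(33.6)]
```

View pics/w7.png

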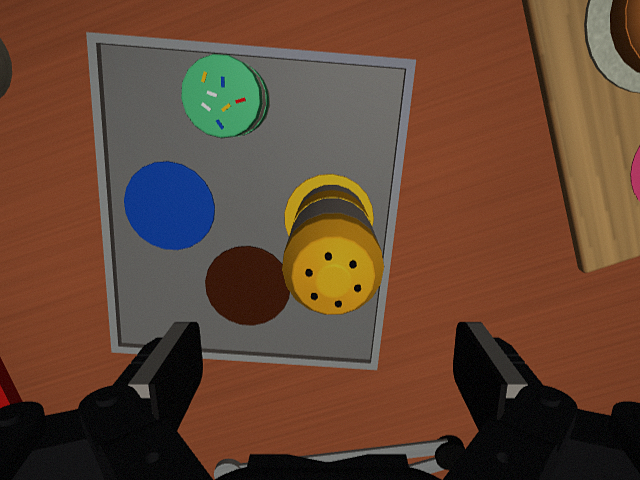

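The yellow shaker stands upright on its coaster: dome at (333,278) against an expected (329,282), so about 2 mm off. Blue is next.

Call:
send_rows(moves=[[[-0.1,-0.86,0],0],[[-0.17,-0.95,0],0],[[-0.17,-0.95,0],0],[[-0.17,-0.95,0],0],[[-0.17,-0.95,0],0],[[-0.17,-0.95,0],0],[[-0.17,-0.95,0],0],[[-0.17,-0.95,0],0]])

```text
clock: 41.7
eef_pos: [580.6, 147.1, 179.1]
orientation: [0.001, 0.988, -0.157, -0.001]
ft_force: [0.5, -0.1, 0.6]
width: 1.001
finger_force: 0.0
```

Call:
send_rows(moves=[[[-0.17,-0.95,0],0],[[-0.17,-0.95,0],0],[[-0.17,-0.95,0],0],[[-0.17,-0.95,0],0],[[-0.17,-0.95,0],0],[[-0.17,-0.95,0],0],[[-0.17,-0.95,0],0],[[0,0,0],0]])

```text
clock: 42.37
eef_pos: [604.4, 317.1, 178.2]
orientation: [0.001, 0.988, -0.155, -0.001]
ft_force: [1.1, -0.4, 0.1]
width: 1.0
finger_force: 0.0
```

Call:
send_rows(moves=[[[0,0,0],0],[[0,0,0],0],[[0,0,0],0]])

```text
clock: 42.62
eef_pos: [604.2, 312.5, 179.9]
orientation: [0.001, 0.988, -0.157, -0.001]
ft_force: [0.2, -0.5, 0.6]
width: 1.001
finger_force: 0.0
```

Call:
send_rows(moves=[[[0,-0.03,0.5],0],[[0,0,0.8],0],[[0,0,0.8],0],[[0,0,0.7],0],[[0,0,0.4],0],[[0,0,0.2],0],[[0,0,0],0],[[0,0,0],0]])

```text
clock: 43.28
eef_pos: [605.3, 314.1, 96.4]
orientation: [-0.0, 0.988, -0.157, 0.001]
ft_force: [-0.2, 0.1, 0.3]
width: 0.998
finger_force: 0.0
```

Call:
send_rows(moves=[[[0,0,0],0],[[0,0,0],0],[[0,0,0],0],[[0,0,0],0],[[0,0,0],0],[[0,0,0],0],[[0,0,0],0],[[0,0,0],0]], fingers=0)

```text
clock: 43.95
eef_pos: [605.4, 314.4, 97.0]
orientation: [-0.001, 0.988, -0.157, 0.001]
ft_force: [0.3, -1.2, 5.2]
width: 0.588
finger_force: 42.2
```

Call:
send_rows(moves=[[[0,0,-0.4],0],[[0,0,-0.8],0],[[0,0,-0.9],0],[[0,0,-0.9],0],[[0,0,0],0],[[0.22,0.6,0],0],[[0.28,0.95,0],0],[[0.28,0.95,0],0]])

```text
clock: 44.62
eef_pos: [602.5, 247.7, 168.5]
orientation: [0.001, 0.988, -0.157, -0.002]
ft_force: [-0.0, -0.6, -1.9]
width: 0.594
finger_force: 42.1
```

Call:
send_rows(moves=[[[0.28,0.95,0],0],[[0.28,0.95,0],0],[[0.28,0.95,0],0],[[0.28,0.95,0],0],[[0.28,0.95,0],0],[[0.28,0.95,0],0],[[0.28,0.95,0],0],[[0.07,0.2,0],0]])

```text
clock: 45.28
eef_pos: [596.9, 66.3, 168.9]
orientation: [0.001, 0.987, -0.159, -0.002]
ft_force: [-0.0, -0.2, -2.4]
width: 0.583
finger_force: 42.2
```

Call:
send_rows(moves=[[[0,0,0],0],[[0,0,0],0],[[0,0,0],0],[[0,0,0],0]])

```text
clock: 45.62
eef_pos: [598.9, 71.1, 170.2]
orientation: [0.0, 0.988, -0.157, -0.0]
ft_force: [0.1, 0.1, -2.2]
width: 0.584
finger_force: 42.2
```

Call:
send_rows(moves=[[[0,0.05,0.3],0],[[0,0,0.7],0],[[0,0,0.7],0],[[0,0,0.6],0],[[0,0,0.3],0],[[0,0,0.12],0],[[0,0,0],0],[[0,0,0],0]])

```text
clock: 46.28
eef_pos: [599.1, 69.3, 103.1]
orientation: [-0.0, 0.988, -0.157, 0.001]
ft_force: [-0.2, -0.3, -1.0]
width: 0.587
finger_force: 42.2
```

Call:
send_rows(moves=[[[0,0,0.04],0],[[0,0,0],0],[[0,0,0],0]])

```text
clock: 46.53
eef_pos: [598.9, 69.1, 102.2]
orientation: [-0.0, 0.988, -0.157, 0.001]
ft_force: [-0.2, -0.5, -1.5]
width: 0.587
finger_force: 42.2
```

Call:
send_rows(moves=[[[0,0,0.03],0],[[0,0,0],0],[[0,0,0],0]])

```text
clock: 46.78
eef_pos: [598.6, 68.9, 100.9]
orientation: [-0.0, 0.988, -0.157, 0.0]
ft_force: [-0.6, 0.9, -1.9]
width: 0.589
finger_force: 42.2
```

Call:
send_rows(moves=[[[0,0,0.04],0],[[0,0,0],0],[[0,0,0],0]])

```text
clock: 47.03
eef_pos: [598.8, 69.0, 100.1]
orientation: [-0.0, 0.988, -0.157, 0.0]
ft_force: [0.4, -0.2, 1.0]
width: 0.586
finger_force: 42.3
```

Call:
send_rows(moves=[[[0,0,0],0],[[0,0,0],0],[[0,0,0],0],[[0,0,0],0],[[0,0,0],0],[[0,0,0],0],[[0,0,0],0],[[0,0,0],0]], fingers=1)

```text
clock: 47.7
eef_pos: [598.6, 69.0, 99.8]
orientation: [0.0, 0.988, -0.157, 0.0]
ft_force: [0.2, -0.2, -0.7]
width: 0.995
finger_force: 0.0
```

Call:
send_rows(moves=[[[0,0,-0.3],0],[[0,0,-0.6],0],[[0,0,-0.9],0],[[0,0,-0.9],0],[[0,0,-0.5],0],[[0,0,0],0],[[-0.54,-0.48,0],0],[[-0.95,-0.84,0],0]])

```text
clock: 48.37
eef_pos: [573.7, 110.6, 179.5]
orientation: [0.0, 0.987, -0.159, -0.0]
ft_force: [0.8, 0.7, 0.4]
width: 0.998
finger_force: 0.0
```

Call:
send_rows(moves=[[[-0.95,-0.84,0],0],[[-0.95,-0.84,0],0],[[-0.95,-0.84,0],0],[[-0.95,-0.84,0],0],[[-0.95,-0.84,0],0],[[-0.95,-0.84,0],0],[[-0.95,-0.84,0],0],[[-0.95,-0.84,0],0]])

```text
clock: 49.03
eef_pos: [443.6, 331.5, 179.4]
orientation: [0.0, 0.988, -0.157, -0.0]
ft_force: [0.9, 0.3, 0.5]
width: 1.003
finger_force: 0.0
```

Call:
send_rows(moves=[[[0,0,0],0],[[0,0,0],0],[[0,0,0],0],[[0,0,0],0]])

```text
clock: 49.37
eef_pos: [445.1, 329.7, 179.5]
orientation: [0.0, 0.987, -0.158, -0.0]
ft_force: [0.0, 0.3, -0.3]
width: 1.0
finger_force: 0.0
```

Call:
send_rows(moves=[[[0,-0.05,0.5],0],[[0,0,0.8],0],[[0,0,0.8],0],[[0,0,0.66],0],[[0,0,0.4],0],[[0,0,0.2],0],[[0,0,0],0],[[0,0,0],0]])

```text
clock: 50.03
eef_pos: [446.0, 331.8, 96.4]
orientation: [-0.0, 0.988, -0.157, 0.0]
ft_force: [0.2, -0.6, 0.4]
width: 0.999
finger_force: 0.0
```

Call:
send_rows(moves=[[[0,0,0],0],[[0,0,0],0],[[0,0,0],0],[[0,0,0],0],[[0,0,0],0],[[0,0,0],0],[[0,0,0],0],[[0,0,0],0]], fingers=0)

```text
clock: 50.7
eef_pos: [445.7, 332.0, 97.0]
orientation: [-0.0, 0.988, -0.157, 0.001]
ft_force: [-0.7, -1.4, 5.2]
width: 0.588
finger_force: 41.5
```

Call:
send_rows(moves=[[[0,0,-0.4],0],[[0,0,-0.8],0],[[0,0,-0.9],0],[[0,0,-0.9],0],[[0,0,0],0],[[0.35,0.55,0],0],[[0.6,0.95,0],0],[[0.6,0.95,0],0]])

```text
clock: 51.37
eef_pos: [462.0, 260.3, 169.2]
orientation: [0.001, 0.988, -0.157, -0.001]
ft_force: [0.8, -0.7, -2.5]
width: 0.584
finger_force: 42.7
```

Call:
send_rows(moves=[[[0.6,0.95,0],0],[[0.6,0.95,0],0],[[0.6,0.95,0],0],[[0.6,0.95,0],0],[[0.6,0.95,0],0],[[0.6,0.95,0],0],[[0.6,0.95,0],0],[[0.6,0.95,0],0]])

```text
clock: 52.03
eef_pos: [517.0, 41.7, 169.2]
orientation: [0.0, 0.988, -0.157, -0.002]
ft_force: [0.6, -0.3, -2.1]
width: 0.581
finger_force: 42.7
```

Call:
send_rows(moves=[[[0.15,0.22,0],0],[[0,0,0],0],[[0,0,0],0],[[0,0,0],0],[[0,0,0],0]])

```text
clock: 52.45
eef_pos: [519.8, 38.2, 170.5]
orientation: [-0.0, 0.988, -0.156, -0.0]
ft_force: [-0.1, -0.1, -2.0]
width: 0.589
finger_force: 42.7
```

Call:
send_rows(moves=[[[0.02,0.06,0.3],0],[[0,0,0.7],0],[[0,0,0.7],0],[[0,0,0.6],0],[[0,0,0.3],0],[[0,0,0.14],0],[[0,0,0],0],[[0,0,0],0]])

```text
clock: 53.12
eef_pos: [520.7, 36.0, 102.8]
orientation: [-0.0, 0.988, -0.157, 0.001]
ft_force: [0.3, 0.6, -2.1]
width: 0.585
finger_force: 42.7
```

Call:
send_rows(moves=[[[0,0,0.04],0],[[0,0,0],0],[[0,0,0],0]])

```text
clock: 53.37
eef_pos: [520.5, 35.8, 102.0]
orientation: [-0.0, 0.988, -0.157, 0.001]
ft_force: [-0.4, 0.9, -2.3]
width: 0.584
finger_force: 42.8
```

Call:
send_rows(moves=[[[0,0,0.03],0],[[0,0,0],0],[[0,0,0],0]])

```text
clock: 53.62
eef_pos: [520.1, 35.7, 100.7]
orientation: [-0.0, 0.988, -0.157, 0.0]
ft_force: [0.2, 0.4, -2.5]
width: 0.588
finger_force: 42.8
```

Call:
send_rows(moves=[[[0,0,0.04],0],[[0,0,0],0],[[0,0,0],0]])

```text
clock: 53.87
eef_pos: [520.5, 35.7, 100.1]
orientation: [-0.0, 0.988, -0.157, 0.0]
ft_force: [-0.6, -0.7, 1.5]
width: 0.584
finger_force: 43.1
```

Call:
send_rows(moves=[[[0,0,0],0],[[0,0,0],0],[[0,0,0],0],[[0,0,0],0],[[0,0,0],0],[[0,0,0],0],[[0,0,0],0],[[0,0,0],0]], fingers=1)

```text
clock: 54.53
eef_pos: [520.1, 35.7, 99.5]
orientation: [-0.0, 0.988, -0.157, 0.0]
ft_force: [0.2, -0.5, 0.2]
width: 1.001
finger_force: 0.0
```

Call:
send_rows(moves=[[[0,0,-0.3],0],[[0,0,-0.6],0],[[0,0,-0.9],0],[[0,0,-0.9],0],[[0,0,-0.9],0],[[0,0,-0.9],0],[[0,0,-0.9],0],[[0,0,-0.9],0]])

```text
clock: 55.2
eef_pos: [519.9, 35.6, 258.9]
orientation: [-0.0, 0.988, -0.157, 0.0]
ft_force: [0.5, 0.5, 0.2]
width: 0.999
finger_force: 0.0
```

Call:
send_rows(moves=[[[-0.5,0,-0.5],0],[[-0.9,0,0],0],[[-0.9,0,0],0],[[-0.5,0,0],0],[[0,0,0],0],[[0,0,0],0],[[0,0,0],0]])

```text
clock: 55.78
eef_pos: [454.2, 57.5, 269.8]
orientation: [-0.0, 0.988, -0.157, 0.0]
ft_force: [0.0, 0.6, 0.3]
width: 1.003
finger_force: 0.0
```

Run:
```python
from fit import *
o=robot.get_obs(); print(o["clock"],o["eef_pos"],o["ft_force"])
c=cam("wrist"); save(c,"w8.png")
for n,p in(("cocoa",(519.8,35.9)),("blue",(598.2,68.6)),("yellow",(552.3,-42.2))): print(n,proj(c,[[*p,137],[*p,7]]).round(),[(ray(c,a["position"],7)[:2].round(1),a["conf"]) for a in cams.tip_of("wrist",n+"_shaker")[:1]])
save(cam("scene"),"s8.png")
```

```text
55.7833 [454.19440827  57.47641253 269.82552552] [0.0055056  0.57837769 0.3289866 ]
cocoa [[329. 124.]
 [328. 121.]] [(array([522.1,  31.2]), 0.66)]
blue [[232.   7.]
 [264.  44.]] [(array([594.4,  69.1]), 0.65)]
yellow [[439.  25.]
 [402.  55.]] [(array([553. , -44.9]), 0.93)]
```

View pics/w8.png

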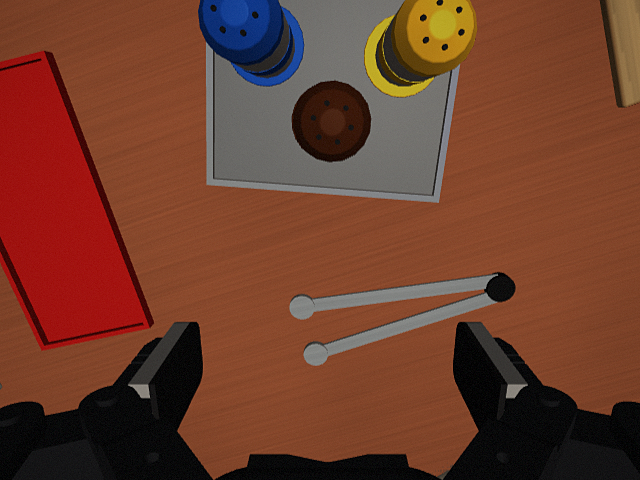

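View pics/s8.png

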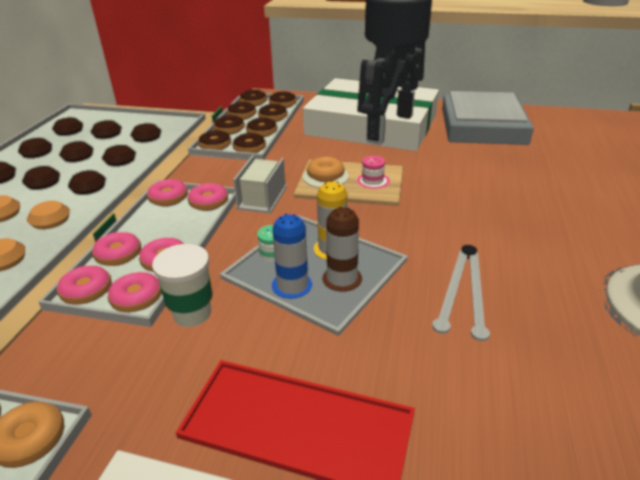

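The shakers stand upright on their own coasters, with domes at (332,121), (236,12) and (441,25), each within about 2–3 mm of the expected spot. The pink tub is on the pad, the mint tub is untouched, and the arm is clear.

```bash
python3 -c "
from cell import robot; print(robot.finish_job())"
```

```text
the job is handed in; nothing more can be done
None
```

I handed the job in at about 56 s: the pink tub stands on the pad and each shaker is upright on the coaster of its own colour, each within about 2–3 mm of centre. Nothing was knocked over, and the mint tub was left alone.

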